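# Clear the fixture rail's T-slot and switch it back on

### The arm

A 7-joint arm with a two-finger parallel gripper is mounted at the origin on the work surface. World frame = base frame: x ahead of the robot, y to its left, z up, the work surface at z = 0. Lengths are in m, angles in rad, forces in N, time in s.
With the tool pointing down it reaches from about 0.4 to 0.85 m from the base axis. Payload 10.4 kg.
Tool frame: the origin (TCP) lies at the very end of the fingers, on their centre line; the grasp point (between the pads) lies hold_point_z behind it (hold_point_z is the distance from the TCP to the grasp point, in m); z points along the fingers, y is the line along which they close (so a half turn about z gives the same grasp; the last joint's range is limited). The gripper opens to 85 mm and grips with 20 to 120 N. Pads are 22 mm wide; open, the fingers measure 114 mm over their backs; the gripper's body (76 mm by 85 mm) begins 54 mm behind the grasp point. The pads swing forward as they close: fully open they stand 13 mm farther back than shut.
Start: joints at [-1.255, 0.332, -0.065, 1.46, 0.022, 1.35, -0.088], TCP at [0.208, 0.589, 0.231] pointing down, gripper open.
Joint ranges: [-2.6, 2.6], [-0.5, 2.12], [-1.47, 1.34], [0.16, 2.42], [-1.27, 4.41], [0.06, 2.06], [-2.6, 2.6]. Speed limits (rad/s): [2.22, 2.22, 2.79, 2.79, 3.14, 3.14, 3.14].

### API

Orientations are given as a unit quaternion [w, x, y, z].
In Python, from rig import * gives the robot as it stands.
- The arm moves only by the tool move_arm, never from a script. Its arguments are lists of equal length, an entry for each row: "xyz": the shift along the tool's x, y, z scaled (see below), a list of three; "angular": the turn, a rotation vector about the tool's x, y, z scaled (see below), a list of three; "fingers": the opening, from 0 (shut) to 1 (fully open). In form: {"xyz": [[dx, dy, dz], ...], "angular": [[rx, ry, rz], ...], "fingers": [fingers, ...]}. A call has 1 to 12 rows; each row is the pose to reach, as a shift and turn from the pose commanded when the call began, along the tool's axes at that moment, turning the shorter way round; what a row does not reach only later rows make up. The controller multiplies each number of a shift by 500 mm and each number of a turn by 2 pi rad. A row lasts 1/8 s, in which the tool goes at most 62.5 mm and 10.7 degrees, less where a joint would pass 70% of its speed; a pose out of reach is approached as far as the arm can. A call with a number of a shift or a turn outside -1 to 1 is refused whole. A call with a gripper value outside its range is refused whole. The fingers move at their own pace and stop on an object; "grip_force" is the grip in N (left out, the last holds). Time passes only in rows, so rows that repeat a pose let the fingers close. It gives the time, the measured TCP pose, the force, the opening and the grip force at its end, in the units of the state.
- state(): the state, without advancing time (a new reading comes with each control period).
- read_camera(name): name is "side" or "top" or "wrist"; returns a dict with "image" (384x512x3 uint8, red, green, blue), "range_z" (384x512 float32, m along the optical axis (not along the pixel's ray), 0 where there is no reading), "intrinsics" (3x3 intrinsics, pixels), "R" (3x3) and "t" (3): a world point X has camera coordinates R X + t; the wrist camera has in their place "tool_from_camera" (4x4, takes a point from camera to tool coordinates, whose origin is the TCP and whose axes are the flange's). Camera axes: x right, y down, z forward; pixel columns grow to the right and rows downward; lengths in m; the calibration is good to about 2 mm. The wrist camera is an equidistant fisheye: a pixel r from the principal point sees the ray r / f radians off the axis. A picture is of the moment at which its call begins: read the wrist's pose just before it.
- sign_off(): hands the job in; it is judged then, once.
The state is a dict: "time": time; "joint_pos": joint angles; "qd": joint speeds; "effort": joint torques, N m; "position": TCP position; "eef_rot": TCP orientation; "ft_force": force on the tool from outside, world axes, zero at the start; "moment": the same for the moment, N m; "opening": finger opening in m; "grasp_force": force on a finger pad.
Only numpy, scipy, OpenCV 4.12 (cv2) and the standard library are available. Lean on these libraries where they do the work, as an engineer would, in place of code of your own. Each camera call takes 0.05 s, during which the arm holds its last target. There are 200 camera calls.

### The job

A broken-off bolt head is lodged in the T-slot of the aluminium fixture rail. Take the scraper from its rest, put its blade into the slot behind the scrap and push the scrap along and out of the open end so that it drops into the catch tray, then lay the scraper back in its rest as it was. Only after that, flip the isolator's toggle over to its other side until it snaps across (on); do not touch the scrap with the gripper, and leave everything else on the bench where it is.

Things in the scene. Friction and masses are not known exactly. Their poses are not given: they have to be found in the camera images.
- fixture: Fixed aluminium fixture rail, 80 wide (x) x 260 long (y) x 47 high; T-slot along its centre line (y axis). Origin: under its centre, at bench level; z up. Slot mouth in the top face 13 wide, z 37 to 47; undercut channel below 26 wide, z 25 (slot floor) to 37. The slot is stopped at y = -122 and open at y = +130, where the catch tray joins.
- tray (a point): Middle of the floor of the catch tray, a fixed open steel tray at the rail's open end (rail y 130 to 216, 92 wide inside, floor 4 above the bench, walls 24 high; no wall on the rail's side). Axes as the rail's.
- scrap_center (a point): The scrap, a loose broken-off T-bolt head, about 80 g: a dark foot 22 (across the slot) x 24 (along it) x 8 in the undercut, too wide to lift out through the mouth, and on it a bright stub, diameter 10, top 2 below the rail's top. This point: middle of its 20 height, 10 above the slot floor. A push of about 1 N slides it along the slot.
- scraper_grip (a point): Slot scraper, 110 g: black bar handle 130 long (x) x 22 wide (y) x 24 high (z), one steel blade straight down near its +x end: centre at x +57, 10 thick along x, 7 wide along y, tip 58 below this point. This point: the handle's centre. At the start it lies level in its rest, blade down, its x pointing within 0.6 rad of the rail's y (open-end) direction.
- blade_tip (a point): Middle of the lower end of the scraper's blade (x +57, z -58 from scraper_grip); same axes.
- rest_seat (a point): The scraper's rest, a fixed grey stand with two open-topped saddles at x -38 and +38 (12 thick, 30 wide inside, widening upward) for the handle; 64 clear between them for fingers. This point: where the lying handle's centre belongs, 68 above the bench; x along the handle, z up. Saddle floors 12 below it, cheeks to 1 above it, foot plate 62 below it.
- isolator: Fixed grey isolator switch box, 90 (x) x 65 (y) x 45 high, carrying one bright toggle lever on top. Origin: centre of its underside; the lever swings in its x-z plane about a pivot 47 above the bench.
- toggle (a joint): Toggle angle, rad: 0 = off, lever leaning 26 degrees to the box's -x side; 0.9 = on, leaning as far to the +x side. Over-centre: it holds at either end and snaps over past 0.45. Starting it takes about 3 N at the tip.
- toggle_tip (a point): Centre of the 15 mm ball at the end of the toggle lever (lever 8 mm thick, 50 from the pivot to this point).
- capacitor_a: Bystander: short black capacitor can, diameter 34, height 42; origin at the middle of its underside.
- capacitor_b: Bystander: slim black capacitor can, diameter 25, height 50; origin at the middle of its underside.
- heatsink: Bystander: finned aluminium heat sink, 60 x 90 x 38; origin at the middle of its underside.
- solder_reel: Bystander: flanged reel, diameter 60, height 43; origin at the middle of its underside.
- transformer: Bystander: small iron-core transformer, 66 x 60 x 45; origin at the middle of its underside.
- screwdriver: Bystander: screwdriver lying on the bench; handle to its -x; origin at the bench.
- spray_can: Bystander: white spray can, diameter 54, height 180; origin at the middle of its underside.
Things that resemble listed ones, but are neither listed nor needed, are in the scene too. Leave any brown or purple look-alike of the isolator alone. Of the things that look like the part that bears scraper_grip, the middle-sized one is meant.

How it is judged:
On the way, in this order (a step that is already met when the one before it is completed fails the run):
1. the scraper's blade, down in the slot, bears on the scrap while that is still in the slot (contact force between scraper and scrap above 0.05 N and z of blade_tip in the frame of fixture below 0.043 m and x of blade_tip in the frame of fixture between -0.013 and 0.013 m and y of scrap_center in the frame of fixture below 0.12 m), for 0.05 s.
2. the scrap has dropped into the catch tray (y of scrap_center in the frame of fixture between 0.13 and 0.216 m and x of scrap_center in the frame of fixture between -0.046 and 0.046 m and z of scrap_center in the frame of fixture below 0.025 m), for 0.2 s.
3. the scraper lies in its rest, let go (distance between scraper_grip and rest_seat below 0.012 m and angle between scraper_grip's own z axis and vertical below 0.12 rad and contact force between scraper and the fingers below 0.1 N), for 0.2 s.
4. the toggle has snapped over to on (value of joint toggle above 0.8 rad), for 0.2 s.
At the end, for the whole second after the job is handed in: The scrap lies at rest inside the catch tray (its centre within the tray's walls and below 25 mm); the scraper lies at rest, let go, in its rest, its handle's centre within 12 mm of the seat and level within 0.12 rad; the toggle is on (above 0.8 rad) (all of step 2 and all of step 3 and value of joint toggle above 0.8 rad and linear speed of each of scraper, scrap below 0.02 m/s); the robot touches nothing.
It fails at once if the fingers touch the scrap (contact force between the fingers and scrap above 0.3 N).
It fails at once if a bystander is moved by more than 30 mm (distance of any of capacitor_a, capacitor_b, heatsink, solder_reel, transformer, screwdriver, spray_can from where it was at the start of the episode above 0.03 m).
It also fails if it takes over 64 s, if anything falls off the work surface, if the arm or the gripper's body presses on something with over 40 N, if the wrist force passes 120 N, or if a joint passes its speed limit or range.

## Working session

There is one attempt and no reset: what is moved stays moved. The work goes in short steps, Python scripts to look and compute and a tool call to move; the robot and the scene stay as the last step left them, time stands still between calls to the robot, and variables do not carry over. Pictures are saved under pics/ and viewed, at most 10 in all, crops included, and the job is handed in when it is done.

Besides the shell and the picture viewer there is one more tool, called as name(argument=value, ...) on one line, values as JSON. move_arm: Moves the arm, as the interface text tells. Shifts and turns lie within -1 to 1; 1 stands for 500 mm of shift or 2 pi rad of turn. Its arguments: {"type":"object","properties":{"xyz":{"type":"array"},"angular":{"type":"array"},"fingers":{"type":"array"},"grip_force":{"type":"number"}},"required":["xyz","angular","fingers"]}

```bash
ls; mkdir -p pics; python3 - <<'E'
from rig import *
import cv2, numpy as np
s=state(); print(s)
for n in ("top","side"):
    c=read_camera(n); np.savez(f"{n}0.npz",**c)
    cv2.imwrite(f"pics/{n}0.png",cv2.resize(c["image"][:,:,::-1],(800,600),interpolation=cv2.INTER_CUBIC))
    print(n,c["intrinsics"],c["R"],c["t"])
E
```

```text
pics
{'time': 0.0, 'joint_pos': array([-1.25461998,  0.33282359, -0.06469753,  1.46092895,  0.02158745,
        1.34989793, -0.08849839]), 'qd': array([-1.41743596e-03,  1.21351791e-04, -2.45802005e-04, -6.84244348e-05,
       -2.60294792e-03, -1.02962763e-03,  9.15939796e-04]), 'effort': array([ 9.73721967e-05, -6.25450230e+01,  4.95804066e-02, -3.91603124e+01,
        1.64000614e-02,  9.80363286e-03,  3.21760922e-05]), 'position': array([0.20758796, 0.58912775, 0.23055197]), 'eef_rot': array([-8.88736179e-05,  1.68570770e-01,  9.85689318e-01, -6.75638705e-04]), 'ft_force': array([ 0.00177114, -0.34890856, -0.12419066]), 'moment': array([-0.03745414, -0.04341892,  0.01311078]), 'grasp_force': 0.0, 'opening': 0.08524494212155806}
top [[445.45622727   0.         253.57154418]
 [  0.         445.45622727 188.10719328]
 [  0.           0.           1.        ]] [[ 0.00753816 -0.99986852 -0.01435664]
 [-0.98634106 -0.00507222 -0.16463773]
 [ 0.16454327  0.01540161 -0.98624962]] [0.0483523  0.45727701 1.52949279]
side [[354.82592666   0.         254.50421836]
 [  0.         354.82592666 194.37517372]
 [  0.           0.           1.        ]] [[ 0.92769358 -0.37333522  0.00232966]
 [-0.20318382 -0.51010293 -0.83576991]
 [ 0.31321071  0.77486503 -0.54907489]] [-0.41565185  0.1686907   0.91035612]
```

View pics/top0.png

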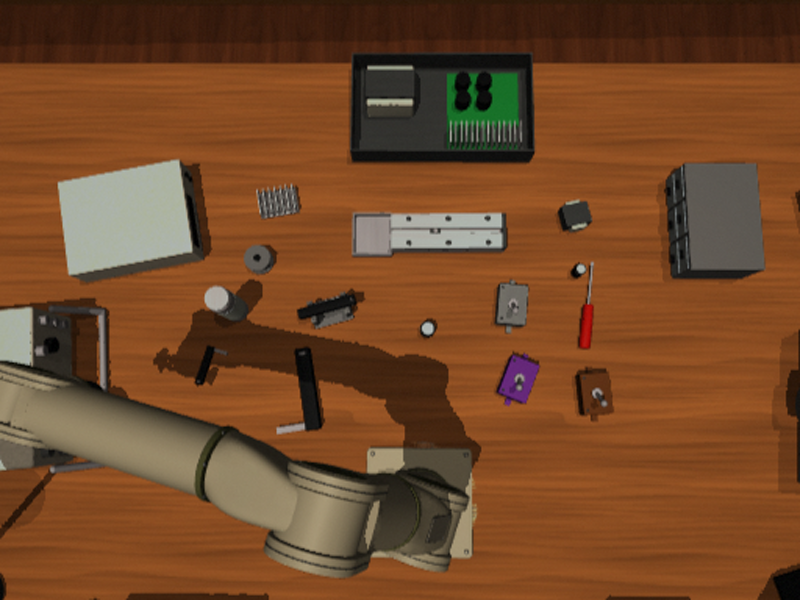

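View pics/side0.png

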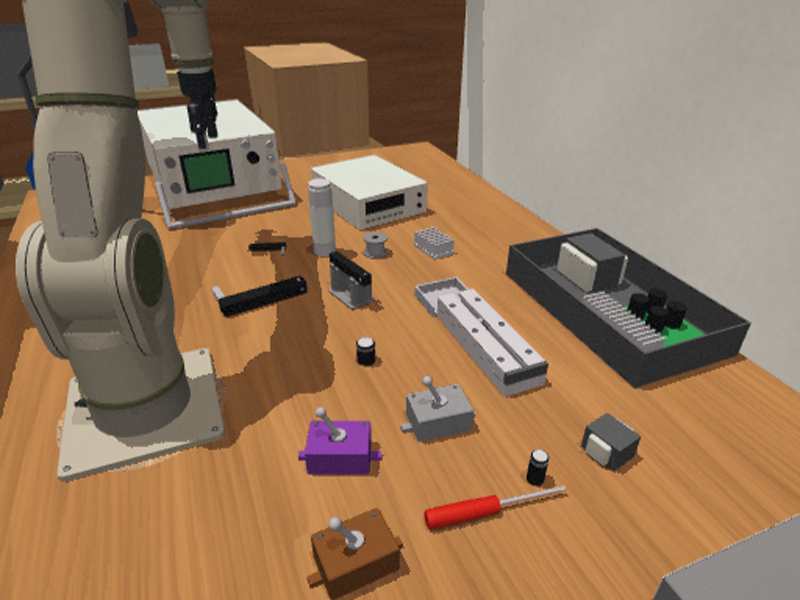

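The top view shows the rail at (447,231) with its tray and open end to the left (world +y) at (372,235). There are three scraper-like things: (327,308) in the grey rest, a small one at (205,365) and a large one at (308,390). The one in the rest is middle-sized, so it is the one meant. The isolator is the grey box at (512,305); the purple (519,378) and brown (595,392) ones are look-alikes.

```bash
cat > h.py <<'E'
import numpy as np, cv2
def world(c):
    K=c["intrinsics"];z=c["range_z"];v,u=np.mgrid[:z.shape[0],:z.shape[1]]
    P=np.stack([(u-K[0,2])/K[0,0]*z,(v-K[1,2])/K[1,1]*z,z],-1)
    return (P-c["t"])@c["R"]          # R^T (P-t)
def rect(W,m):
    p=W[m][:,:2].astype(np.float32)
    (cx,cy),(a,b),ang=cv2.minAreaRect(p*1000)
    return (round(cx,1),round(cy,1)),(round(a,1),round(b,1)),round(ang,1),len(p)
E
python3 - <<'E'
from h import *
c=dict(np.load("top0.npz")); W=world(c); im=c["image"].astype(int); s=512/800
def reg(x0,x1,y0,y1):
    m=np.zeros(W.shape[:2],bool); m[int(y0*s):int(y1*s),int(x0*s):int(x1*s)]=1; return m&(c["range_z"]>0)
z=W[...,2]; g=im.mean(-1)
big=lambda m:(lambda n,l,st,ce: l==1+np.argmax(st[1:,4]))(*cv2.connectedComponentsWithStats(m.astype(np.uint8)))
m=reg(340,520,200,265); t=m&(z>.040)&(z<.056); print("rail",rect(W,big(t)),np.median(z[t]))
t=m&(z>.012); print("rail+tray",rect(W,big(t)))
m=reg(285,370,280,335); t=m&(z>.070)&(z<.095); print("handle",rect(W,big(t)),np.median(z[t]))
m=reg(485,540,270,340); t=m&(z>.037)&(z<.05); print("iso",rect(W,big(t)),np.median(z[t]))
t=m&(z>.075); print("lever tip",W[t].mean(0),t.sum(),z[t].max())
for n,r in dict(small=(185,235,340,390),large=(270,330,340,440)).items():
    t=reg(*r)&(g<45)&(z>.01); print(n,rect(W,big(t)),np.median(z[t]))
for n,r in dict(capW=(415,440,315,340),spray=(200,250,280,325)).items():
    t=reg(*r)&(z>.03); print(n,W[t].mean(0),z[t].max())
cv2.imwrite("pics/crop1.png",cv2.resize(c["image"][175:225,180:350,::-1],None,fx=4.7,fy=4.7,interpolation=cv2.INTER_CUBIC))
A=c["image"][125:170,220:335,::-1];A=cv2.resize(A,(800,313),interpolation=cv2.INTER_CUBIC)
B=cv2.resize(c["image"][175:219,185:300,::-1],(800,287),interpolation=cv2.INTER_CUBIC)
cv2.imwrite("pics/crop1.png",np.vstack([A,B]))
E
```

```text
rail ((601.5, -65.0), (82.0, 260.1), 0.3, 1417) 0.0481006028337136
rail+tray ((602.8, -19.5), (102.5, 352.1), 1.3, 1919)
handle ((426.7, 206.0), (32.9, 129.0), 16.3, 257) 0.0803089902296403
iso ((434.7, -207.1), (65.3, 91.5), 84.4, 398) 0.04579233512179145
lever tip [ 0.41381017 -0.20480171  0.09644723] 17 0.10215896683262461
small ((296.3, 483.7), (19.4, 88.0), 73.0, 118) 0.015893412385256066
large ((245.9, 247.6), (180.8, 38.0), 9.7, 529) 0.03151063926795296
capW [ 0.37806732 -0.01779494  0.04390725] 0.052317387851926966
spray [0.4174492  0.40966654 0.14633863] 0.18813189649004342
```

View pics/crop1.png

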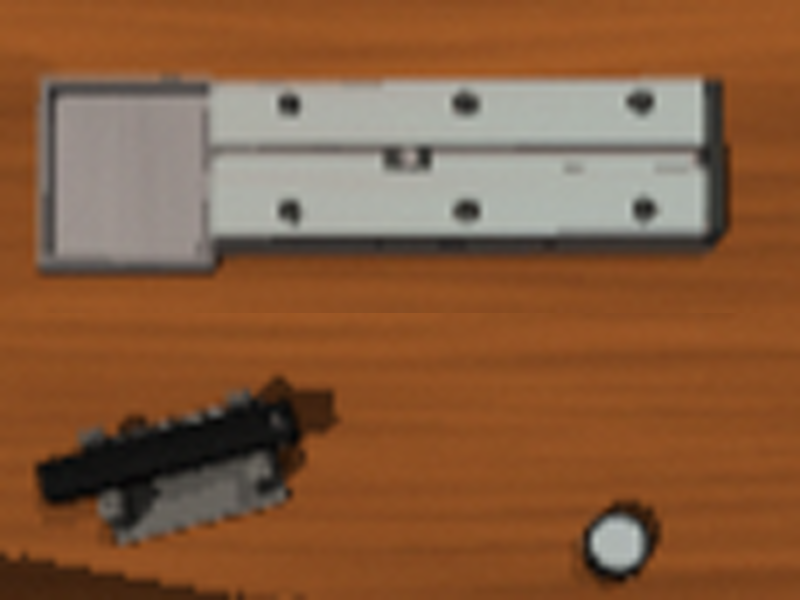

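The crop confirms it. The part in the rest at crop (170,450) is about 129 mm long, against about 88 and 181 mm for the other two, so it is the scraper. The scrap is a bright stub on a dark foot, at crop (408,158) in the rail's slot, with the tray and open end to the left.

move_arm(xyz=[[-0.66, -0.58, -0.018], [-0.66, -0.58, -0.018], [-0.66, -0.58, -0.018], [-0.66, -0.58, -0.018], [-0.66, -0.58, -0.018], [-0.66, -0.58, -0.018], [-0.66, -0.58, -0.018], [-0.66, -0.58, -0.018], [-0.66, -0.58, -0.018], [-0.66, -0.58, -0.018]], angular=[[0, 0, 0.151], [0, 0, 0.151], [0, 0, 0.151], [0, 0, 0.151], [0, 0, 0.151], [0, 0, 0.151], [0, 0, 0.151], [0, 0, 0.151], [0, 0, 0.151], [0, 0, 0.151]], fingers=[1, 1, 1, 1, 1, 1, 1, 1, 1, 1], grip_force=60)

```text
time: 1.35
position: [0.4218, 0.2077, 0.2401]
eef_rot: [-0.0, 0.599, 0.801, -0.0]
ft_force: [-0.5, 0.2, -0.5]
opening: 0.0851
grasp_force: 0.0
```

```bash
python3 - <<'E'
from h import *; from rig import *
s=state(); c=read_camera("wrist"); print(s["position"],s["eef_rot"],c["intrinsics"],c["tool_from_camera"])
np.savez("wr1.npz",pos=s["position"],rot=s["eef_rot"],**c)
cv2.imwrite("pics/wr1.png",c["image"][:,:,::-1])
plan([.4224,.2036,.0493],16.1,s)
E
```

```text
[0.42180254 0.20765911 0.24007348] [-1.32851009e-04  5.99224822e-01  8.00580766e-01 -1.78089333e-04] [[297.31863964   0.         254.50561002]
 [  0.         297.31863964 191.22134101]
 [  0.           0.           1.        ]] [[ 1.60985097e-04 -9.48294502e-01 -3.17391732e-01  7.97887457e-02]
 [ 9.99999717e-01 -8.06900420e-05  7.48296036e-04  5.29707202e-04]
 [-7.35215369e-04 -3.17391762e-01  9.48294221e-01 -1.41953133e-01]
 [ 0.00000000e+00  0.00000000e+00  0.00000000e+00  1.00000000e+00]]
xyz [-0.0081 -0.001   0.3815] ang [-0.0001  0.      0.0008]
```

View pics/wr1.png

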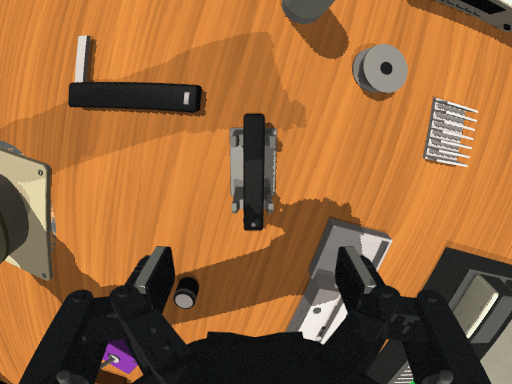

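The wrist view shows the handle in its rest from (255,114) to (253,230), on the tool's centre column and parallel to it. I'll measure its ends from this image.

```bash
cat >> h.py <<'E'
def fish(d,u,v,z):
    """wrist pixels at world height z -> world points"""
    K=d["intrinsics"]; x=(u-K[0,2])/K[0,0]; y=(v-K[1,2])/K[1,1]; r=np.hypot(x,y)
    D=np.stack([np.sin(r)*x/r,np.sin(r)*y/r,np.cos(r)],-1)
    w,a,b,e=d["rot"]; R=Ro.from_quat([a,b,e,w]).as_matrix(); T=d["tool_from_camera"]
    D=D@(R@T[:3,:3]).T; o=R@T[:3,3]+d["pos"]
    return o+D*((z-o[2])/D[...,2])[...,None]
E
python3 - <<'E'
from h import *
d=dict(np.load("wr1.npz")); im=d["image"].astype(int)
m=np.zeros(im.shape[:2],bool); m[105:238,240:268]=1; m&=im.max(-1)<45
n,l,st,ce=cv2.connectedComponentsWithStats(m.astype(np.uint8)); k=1+np.argmax(st[1:,4]); v,u=np.nonzero(l==k); print(st[k])
P=fish(d,u.astype(float),v.astype(float),.080); (c,s,a)=cv2.minAreaRect((P[:,:2]*1000).astype(np.float32)); print(c,s,a)
E
```

```text
[ 243  114   22  116 2113]
(421.9651794433594, 204.85093688964844) (21.685518264770508, 126.96802520751953) 15.831502914428711
```

move_arm(xyz=[[-0.0065, -0.001, 0.1], [-0.0065, -0.001, 0.2], [-0.0065, -0.001, 0.3], [-0.0065, -0.001, 0.35], [-0.0065, -0.001, 0.3815], [-0.0065, -0.001, 0.3815], [-0.0065, -0.001, 0.3815], [-0.0065, -0.001, 0.3815], [-0.0065, -0.001, 0.3815], [-0.0065, -0.001, 0.3815], [-0.0065, -0.001, 0.3815], [-0.0065, -0.001, 0.3815]], angular=[[0, 0, 0], [0, 0, 0], [0, 0, 0], [0, 0, 0], [0, 0, 0], [0, 0, 0], [0, 0, 0], [0, 0, 0], [0, 0, 0], [0, 0, 0], [0, 0, 0], [0, 0, 0]], fingers=[1, 1, 1, 1, 1, 1, 0, 0, 0, 0, 0, 0], grip_force=60)

```text
time: 2.9
position: [0.4234, 0.2033, 0.0501]
eef_rot: [0.0, 0.6, 0.8, 0.001]
ft_force: [-1.7, -1.1, 5.7]
opening: 0.0212
grasp_force: 59.2
```

```bash
python3 - <<'E'
from h import *; from rig import *
s=state(); print(s["position"],s["opening"],s["grasp_force"],s["ft_force"])
plan(s["position"]+[0,0,.1],16.1,s)
E
```

```text
[0.42337905 0.20331505 0.05013993] 0.021182340565934557 59.2227441072464 [-1.74621079 -1.05581171  5.73576027]
xyz [ 1.e-04  2.e-04 -2.e-01] ang [ 0.0001 -0.0001  0.0004]
```

move_arm(xyz=[[0, 0, -0.04], [0, 0, -0.1], [0, 0, -0.2], [0, 0, -0.2]], angular=[[0, 0, 0], [0, 0, 0], [0, 0, 0], [0, 0, 0]], fingers=[0, 0, 0, 0])

```text
time: 3.4
position: [0.4248, 0.2041, 0.1529]
eef_rot: [0.001, 0.6, 0.8, 0.003]
ft_force: [0.7, 0.3, -1.4]
opening: 0.0213
grasp_force: 58.9
```

```bash
python3 - <<'E'
from h import *; from rig import *
s=state(); print(s["position"],s["opening"],s["grasp_force"],s["ft_force"])
plan([.6015,-.126,.13],0.3,s)
E
```

```text
[0.42481086 0.20411517 0.15286159] 0.02134458105925912 58.85540306568146 [ 0.65243388  0.34757455 -1.44353923]
xyz [-0.7328  0.1547  0.0448] ang [ 0.0009 -0.0005  0.0442]
```

move_arm(xyz=[[-0.733, 0.155, 0], [-0.733, 0.155, 0], [-0.733, 0.155, 0], [-0.733, 0.155, 0], [-0.733, 0.155, 0], [-0.733, 0.155, 0], [-0.733, 0.155, 0.02], [-0.733, 0.155, 0.038], [-0.733, 0.155, 0.038], [-0.733, 0.155, 0.038]], angular=[[0, 0, 0.044], [0, 0, 0.044], [0, 0, 0.044], [0, 0, 0.044], [0, 0, 0.044], [0, 0, 0.044], [0, 0, 0.044], [0, 0, 0.044], [0, 0, 0.044], [0, 0, 0.044]], fingers=[0, 0, 0, 0, 0, 0, 0, 0, 0, 0])

```text
time: 4.65
position: [0.5999, -0.1259, 0.1307]
eef_rot: [-0.0, 0.704, 0.71, 0.0]
ft_force: [-0.3, 0.6, -0.9]
opening: 0.0212
grasp_force: 59.1
```

```bash
python3 - <<'E'
from h import *; from rig import *
s=state(); print(s["position"],s["eef_rot"],s["opening"],s["grasp_force"],s["ft_force"])
c=read_camera("wrist"); np.savez("wr2.npz",pos=s["position"],rot=s["eef_rot"],**c)
e=read_camera("side"); np.savez("side2.npz",**e)
A=cv2.resize(c["image"][60:384,60:460,::-1],(560,454),interpolation=cv2.INTER_CUBIC)
cv2.imwrite("pics/wr2.png",c["image"][:,:,::-1])
cv2.imwrite("pics/side2.png",cv2.resize(e["image"][130:270,240:370,::-1],(556,600),interpolation=cv2.INTER_CUBIC))
E
```

```text
[ 0.59985186 -0.12594218  0.13071913] [-1.47876274e-04  7.04096325e-01  7.10104395e-01  3.03830841e-04] 0.021155534323427365 59.059816002845764 [-0.25252444  0.64381567 -0.91425117]
```

View pics/wr2.png

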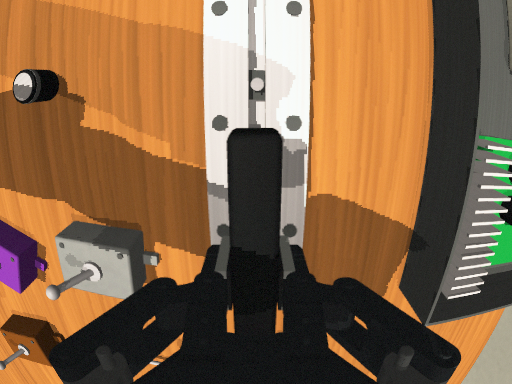

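View pics/side2.png

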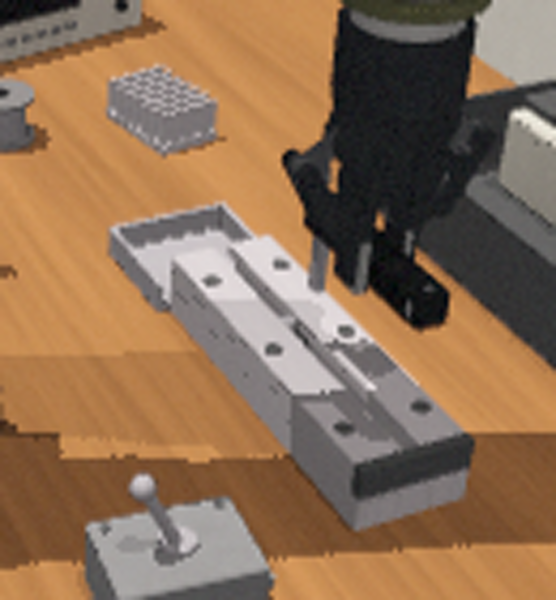

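Wrist view: the stub is at (257,85) in the slot, rail holes at (220,123) and (294,123), handle front end around (254,130). The side view shows the blade above the rail. Now I'll work out the offsets.

```bash
python3 - <<'E'
from h import *
from rig import *
d=dict(np.load("wr2.npz")); f=lambda u,v,z:np.round(1000*fish(d,np.array([float(u)]),np.array([float(v)]),z)[0],1)
im=d["image"].astype(int); g=im.mean(-1)
sub=(g[72:96,246:269]); 
print("scrap",f(257.3,84.5,.045)); 
for a,b,v in((220,294,123),(219.5,293.8,8)): print("holes",f(a,v,.047),f(b,v,.047))
top=d["pos"][2]+.0187+.012
for v in (145,165,185):
    r=np.nonzero(g[v,215:295]<35)[0]+215; print(v,r.min(),r.max(),f(r.min()-.5,v,top),f(r.max()+.5,v,top))
col=np.nonzero(g[110:150,255]<35)[0]+110; print("front",col.min(),f(255,col.min()-.5,top))
print(g[60:75,215:300:1][5].astype(int))
plan([.6015,-.126,.069],0.3,state())
E
```

```text
scrap [602.4 -37.6  45. ]
holes [574.4 -67.   47. ] [630.6 -66.4  47. ]
holes [573.6  22.8  47. ] [629.2  23.4  47. ]
145 228 281 [590.2 -64.8 161.4] [610.7 -64.6 161.4]
165 228 280 [590.1 -72.6 161.4] [610.5 -72.4 161.4]
185 229 280 [590.4 -80.7 161.4] [610.8 -80.5 161.4]
front 128 [600.6 -58.1 161.4]
[237 238 236 238 238 240 242 240 239 239 237 235 236 237 238 239 238 237
 236 234 232 237 238 237 233 230 230 231 234 236 235 235 220 161 116 119
 119 124 121 121 121 135 234 234 235 237 236 234 234 219 207 228 234 233
 235 235 232 233 234 233 233 233 232 232 232 232 233 248 250 249 249 249
 249 248 248 249 249 249 249 249 249 248 246 248 249]
xyz [0.0007 0.0028 0.1241] ang [ 0.0001 -0.0001  0.0004]
```

move_arm(xyz=[[0, 0.0038, 0.0], [0, 0.0038, 0.03], [0, 0.0038, 0.06], [0, 0.0038, 0.08], [0, 0.0038, 0.1], [0, 0.0038, 0.12], [0, 0.0038, 0.12], [0, 0.0038, 0.12]], angular=[[0, 0, 0], [0, 0, 0], [0, 0, 0], [0, 0, 0], [0, 0, 0], [0, 0, 0], [0, 0, 0], [0, 0, 0]], fingers=[0, 0, 0, 0, 0, 0, 0, 0])

```text
time: 5.75
position: [0.602, -0.1273, 0.0708]
eef_rot: [0.0, 0.705, 0.709, 0.0]
ft_force: [0.3, -0.5, 0.0]
opening: 0.0208
grasp_force: 59.1
```

The blade is down in the slot with no load. Now I'll push.

move_arm(xyz=[[0.02, 0, 0], [0.04, 0, 0], [0.06, 0, 0], [0.08, 0, 0], [0.1, 0, 0], [0.12, 0, 0], [0.14, 0, 0], [0.14, 0, 0]], angular=[[0, 0, 0], [0, 0, 0], [0, 0, 0], [0, 0, 0], [0, 0, 0], [0, 0, 0], [0, 0, 0], [0, 0, 0]], fingers=[0, 0, 0, 0, 0, 0, 0, 0])

```text
time: 6.75
position: [0.6013, -0.0558, 0.0704]
eef_rot: [-0.0, 0.704, 0.71, 0.0]
ft_force: [0.1, -0.1, -2.1]
opening: 0.0209
grasp_force: 59.0
```

move_arm(xyz=[[0.02, 0, 0], [0.04, 0, 0], [0.06, 0, 0], [0.08, 0, 0], [0.1, 0, 0], [0.12, 0, 0], [0.135, 0, 0], [0.135, 0, 0], [0.135, 0, 0]], angular=[[0, 0, 0], [0, 0, 0], [0, 0, 0], [0, 0, 0], [0, 0, 0], [0, 0, 0], [0, 0, 0], [0, 0, 0], [0, 0, 0]], fingers=[0, 0, 0, 0, 0, 0, 0, 0, 0])

```text
time: 7.88
position: [0.6008, 0.0099, 0.0705]
eef_rot: [0.0, 0.705, 0.709, -0.0]
ft_force: [-0.3, -0.8, -1.2]
opening: 0.0209
grasp_force: 59.0
```

```bash
python3 - <<'E'
from h import *; from rig import *
s=state(); print(s["position"],s["ft_force"])
c=read_camera("wrist"); np.savez("wr3.npz",pos=s["position"],rot=s["eef_rot"],**c)
e=read_camera("side")
A=cv2.resize(e["image"][130:270,240:370,::-1],(390,420),interpolation=cv2.INTER_CUBIC)
B=cv2.resize(c["image"][0:210,155:355,::-1],(400,420),interpolation=cv2.INTER_CUBIC)
cv2.imwrite("pics/p3.png",np.hstack([A,B]))
E
```

```text
[0.60078392 0.00992658 0.07054777] [-0.27840157 -0.7684744  -1.15256296]
```

View pics/p3.png

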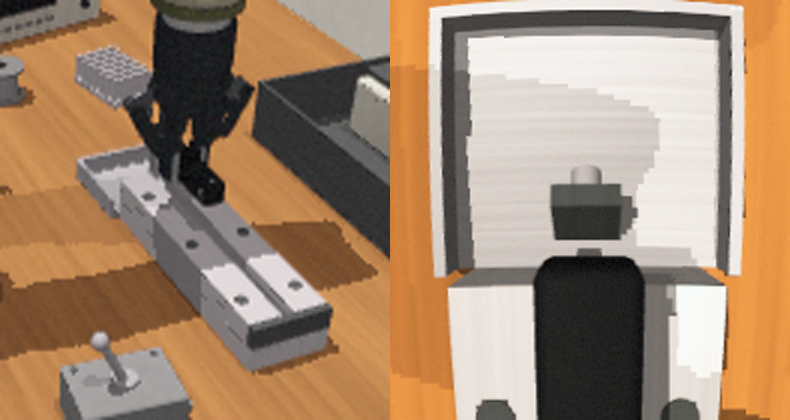

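The right half shows the scrap tipped over inside the tray, stub at (586,175), foot at (588,212), clear of the rail edge at row 268. I'll back off, lift out and return.

move_arm(xyz=[[-0.02, 0, 0], [-0.04, 0, 0], [-0.04, 0, -0.06], [-0.04, 0, -0.16], [-0.04, 0, -0.16], [-0.04, 0, -0.16]], angular=[[0, 0, 0], [0, 0, 0], [0, 0, 0], [0, 0, 0], [0, 0, 0], [0, 0, 0]], fingers=[0, 0, 0, 0, 0, 0])

```text
time: 8.72
position: [0.6006, -0.0103, 0.1501]
eef_rot: [-0.0, 0.705, 0.709, -0.0]
ft_force: [-0.6, -0.3, -1.9]
opening: 0.0209
grasp_force: 59.1
```

```bash
python3 - <<'E'
from h import *; from rig import *
s=state(); print(s["position"],s["eef_rot"],s["ft_force"],s["opening"])
plan([.4234,.2033,.1],16.26,s)
c=read_camera("top"); W=world(c); b=dict(np.load("top0.npz"))
m=(W[...,1]>.068)&(W[...,1]<.148)&(W[...,0]>.56)&(W[...,0]<.645)&(W[...,2]>.01)&(W[...,2]<.06)
print(m.sum(),W[m].mean(0),W[m].min(0),W[m].max(0))
cv2.imwrite("pics/top4.png",cv2.resize(c["image"][120:175,215:340,::-1],None,fx=5,fy=5,interpolation=cv2.INTER_CUBIC))
E
```

```text
[ 0.6006495  -0.01028718  0.1500799 ] [-1.84231001e-04  7.04951479e-01  7.09255507e-01 -5.90833194e-05] [-0.59765978 -0.34380211 -1.94054853] 0.020908280515167594
xyz [ 0.4293 -0.3519  0.1004] ang [-0.0001 -0.     -0.0442]
78 [0.60195251 0.09816117 0.01739869] [0.56020874 0.07278123 0.01001606] [0.64484132 0.14575993 0.03604196]
```

move_arm(xyz=[[0.43, -0.352, 0], [0.43, -0.352, 0], [0.43, -0.352, 0], [0.43, -0.352, 0], [0.43, -0.352, 0], [0.43, -0.352, 0], [0.43, -0.352, 0], [0.43, -0.352, 0], [0.43, -0.352, 0], [0.43, -0.352, 0]], angular=[[0, 0, -0.044], [0, 0, -0.044], [0, 0, -0.044], [0, 0, -0.044], [0, 0, -0.044], [0, 0, -0.044], [0, 0, -0.044], [0, 0, -0.044], [0, 0, -0.044], [0, 0, -0.044]], fingers=[0, 0, 0, 0, 0, 0, 0, 0, 0, 0])

```text
time: 10.02
position: [0.4237, 0.2038, 0.1505]
eef_rot: [-0.0, 0.601, 0.8, -0.0]
ft_force: [0.7, 0.8, 0.1]
opening: 0.021
grasp_force: 59.2
```

```bash
python3 - <<'E'
from h import *; from rig import *
s=state(); print(s["position"],s["eef_rot"],s["ft_force"],s["opening"])
plan([.4234,.2033,.0501],16.26,s)
E
```

```text
[0.42370604 0.20377292 0.15049121] [-1.34633734e-05  6.00517206e-01  7.99611834e-01 -2.99151723e-05] [0.66074855 0.80892617 0.05397789] 0.020964695297458393
xyz [-0.0007 -0.0008  0.2008] ang [-0.      0.     -0.0002]
```

move_arm(xyz=[[0, -0.001, 0.06], [-0.001, -0.001, 0.12], [-0.001, -0.001, 0.16], [-0.001, -0.001, 0.18], [-0.001, -0.001, 0.19], [-0.001, -0.001, 0.199], [-0.001, -0.001, 0.199], [-0.001, -0.001, 0.199]], angular=[[0, 0, 0], [0, 0, 0], [0, 0, 0], [0, 0, 0], [0, 0, 0], [0, 0, 0], [0, 0, 0], [0, 0, 0]], fingers=[0, 0, 0, 0, 0, 0, 0, 0])

```text
time: 11.02
position: [0.4234, 0.2037, 0.0515]
eef_rot: [0.0, 0.6, 0.8, 0.0]
ft_force: [-0.5, -0.2, -2.1]
opening: 0.0211
grasp_force: 59.2
```

move_arm(xyz=[[0, 0, 0.0025], [0, 0, 0.0025], [0, 0, 0.0025], [0, 0, 0.0025], [0, 0, 0.0025], [0, 0, 0.0025], [0, 0, 0.0025]], angular=[[0, 0, 0], [0, 0, 0], [0, 0, 0], [0, 0, 0], [0, 0, 0], [0, 0, 0], [0, 0, 0]], fingers=[0, 0, 0.5, 1, 1, 1, 1])

```text
time: 11.9
position: [0.4231, 0.2035, 0.0498]
eef_rot: [-0.0, 0.6, 0.8, 0.0]
ft_force: [-0.7, -0.1, 1.8]
opening: 0.0853
grasp_force: 0.0
```

move_arm(xyz=[[0, 0, -0.05], [0, 0, -0.15], [0, 0, -0.25], [0, 0, -0.3], [0, 0, -0.3], [0, 0, -0.3]], angular=[[0, 0, 0], [0, 0, 0], [0, 0, 0], [0, 0, 0], [0, 0, 0], [0, 0, 0]], fingers=[1, 1, 1, 1, 1, 1])

```text
time: 12.65
position: [0.4227, 0.2033, 0.1989]
eef_rot: [-0.0, 0.6, 0.8, -0.001]
ft_force: [0.3, 0.2, -0.8]
opening: 0.0853
grasp_force: 0.0
```

```bash
python3 - <<'E'
from h import *; from rig import *
s=state(); print(s["position"],s["opening"])
c=read_camera("wrist"); d=dict(pos=s["position"],rot=s["eef_rot"],**c); im=c["image"].astype(int)
m=np.zeros(im.shape[:2],bool); m[90:250,235:275]=1; m&=im.max(-1)<45
n,l,st,ce=cv2.connectedComponentsWithStats(m.astype(np.uint8)); k=1+np.argmax(st[1:,4]); v,u=np.nonzero(l==k); print(st[k])
P=fish(d,u.astype(float),v.astype(float),.080); print(cv2.minAreaRect((P[:,:2]*1000).astype(np.float32)))
e=read_camera("side")
A=cv2.resize(e["image"][130:270,200:330,::-1],(390,420),interpolation=cv2.INTER_CUBIC)
B=cv2.resize(c["image"][80:290,210:410,::-1],(400,420),interpolation=cv2.INTER_CUBIC)
cv2.imwrite("pics/p5.png",np.hstack([A,B]))
plan([.376,-.203,.16],-5.6,s)
E
```

```text
[0.42272419 0.20328305 0.19892676] 0.08529879151536969
[ 243  111   26  133 2925]
((423.268310546875, 205.568115234375), (22.81400489807129, 127.71810913085938), 16.2480411529541)
xyz [-0.754  -0.3167  0.0784] ang [-0.0002  0.0001  0.0606]
```

View pics/p5.png

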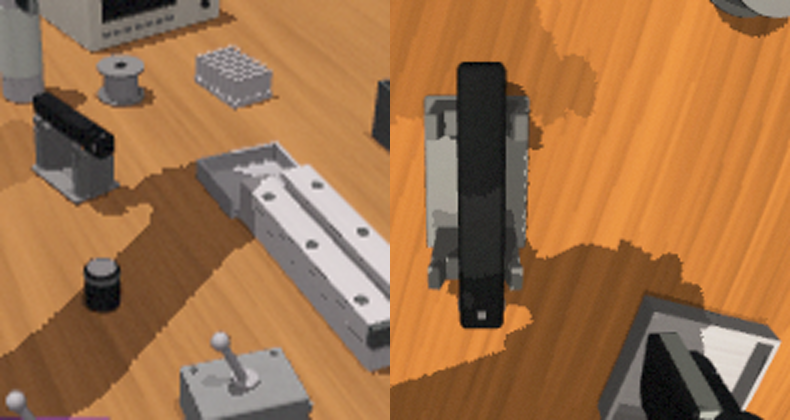

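The scraper lies back in its rest, with its centre within about 2 mm of where it was, and the fingers are off it. Next I'll go beside the toggle, fingers shut.

move_arm(xyz=[[-0.754, -0.317, 0], [-0.754, -0.317, 0], [-0.754, -0.317, 0], [-0.754, -0.317, 0], [-0.754, -0.317, 0], [-0.754, -0.317, 0], [-0.754, -0.317, 0], [-0.754, -0.317, 0], [-0.754, -0.317, 0.078], [-0.754, -0.317, 0.078], [-0.754, -0.317, 0.078]], angular=[[0, 0, 0.06], [0, 0, 0.06], [0, 0, 0.06], [0, 0, 0.06], [0, 0, 0.06], [0, 0, 0.06], [0, 0, 0.06], [0, 0, 0.06], [0, 0, 0.06], [0, 0, 0.06], [0, 0, 0.06]], fingers=[0, 0, 0, 0, 0, 0, 0, 0, 0, 0, 0])

```text
time: 14.12
position: [0.3766, -0.2023, 0.1615]
eef_rot: [0.0, 0.739, 0.674, -0.0]
ft_force: [0.2, -1.0, 0.7]
opening: 0.0001
grasp_force: 0.0
```

```bash
python3 - <<'E'
from h import *; from rig import *
s=state(); print(s["position"],s["opening"],s["ft_force"])
e=read_camera("side"); W=world(e); z=W[...,2]
m=(abs(W[...,0]-.414)<.03)&(abs(W[...,1]+.205)<.03)&(z>.083)&(z<.105); print("ball",m.sum(),W[m].mean(0),W[m].min(0),W[m].max(0))
cv2.imwrite("pics/p6.png",cv2.resize(e["image"][160:320,190:350,::-1],(600,600),interpolation=cv2.INTER_CUBIC))
plan([.376,-.203,.081],-5.6,s)
E
```

```text
[ 0.37664761 -0.20230689  0.16146928] 0.00014779278216583224 [ 0.16426582 -1.02822127  0.68071888]
ball 34 [ 0.40942025 -0.2114275   0.09409709] [ 0.40335963 -0.21582872  0.08327754] [ 0.41782271 -0.20492968  0.0999082 ]
xyz [-0.0014 -0.0011  0.1609] ang [-0.      0.0001  0.0008]
```

View pics/p6.png

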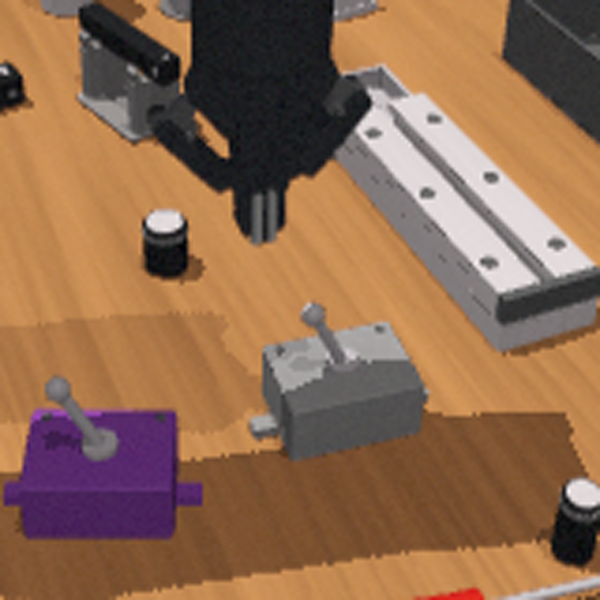

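The isolator's ball is at (313,313) in the crop and leans towards −x, with the shut fingers above and on its −x side. I'll descend and push +x.

move_arm(xyz=[[0, -0.001, 0.08], [0, -0.001, 0.16], [0, -0.001, 0.16], [0, 0.02, 0.16], [0, 0.035, 0.16], [0, 0.05, 0.16], [0, 0.065, 0.16], [0, 0.08, 0.16], [0, 0.095, 0.16], [0, 0.095, 0.16], [0, 0.095, 0.16]], angular=[[0, 0, 0], [0, 0, 0], [0, 0, 0], [0, 0, 0], [0, 0, 0], [0, 0, 0], [0, 0, 0], [0, 0, 0], [0, 0, 0], [0, 0, 0], [0, 0, 0]], fingers=[0, 0, 0, 0, 0, 0, 0, 0, 0, 0, 0])

```text
time: 15.55
position: [0.4234, -0.2073, 0.0807]
eef_rot: [-0.0, 0.74, 0.673, -0.0]
ft_force: [0.9, -0.1, -1.0]
opening: 0.0001
grasp_force: 0.0
```

move_arm(xyz=[[0, -0.04, 0], [0, -0.08, 0], [0, -0.08, -0.1], [0, -0.08, -0.25], [0, -0.08, -0.25], [0, -0.08, -0.25], [0, -0.08, -0.25], [0, -0.08, -0.25]], angular=[[0, 0, 0], [0, 0, 0], [0, 0, 0], [0, 0, 0], [0, 0, 0], [0, 0, 0], [0, 0, 0], [0, 0, 0]], fingers=[0, 0, 0, 0, 0, 0, 0, 0])

```text
time: 16.55
position: [0.383, -0.2034, 0.2045]
eef_rot: [-0.001, 0.74, 0.673, -0.001]
ft_force: [-0.1, 0.1, -0.4]
opening: -0.0
grasp_force: 0.0
```

```bash
python3 - <<'E'
from h import *; from rig import *
s=state(); print(s["position"],s["qd"].max())
e=read_camera("side"); W=world(e); z=W[...,2]
m=(abs(W[...,0]-.434)<.045)&(abs(W[...,1]+.205)<.03)&(z>.083)&(z<.105); print("ball",m.sum(),W[m].mean(0))
t=read_camera("top")
A=cv2.resize(e["image"][150:310,190:350,::-1],(400,400),interpolation=cv2.INTER_CUBIC)
B=cv2.resize(t["image"][130:210,190:270,::-1],(400,400),interpolation=cv2.INTER_CUBIC)
cv2.imwrite("pics/p7.png",np.hstack([A,B]))
E
```

```text
[ 0.3830163  -0.20341222  0.20452697] 0.0022692333942904066
ball 35 [ 0.45143476 -0.21499792  0.09323382]
```

View pics/p7.png

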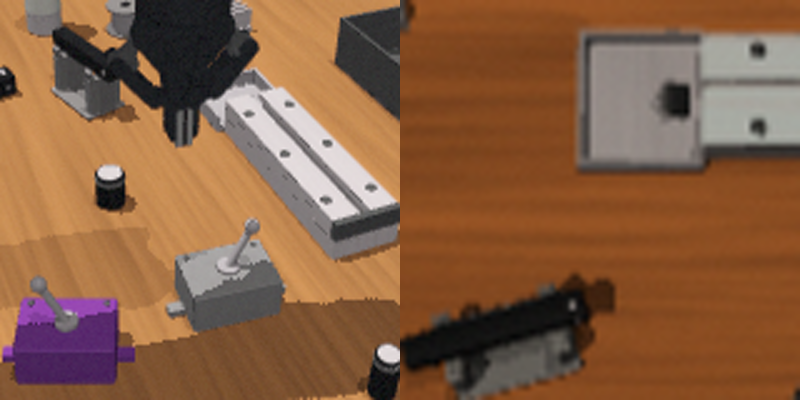

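The last view shows the toggle over on the +x side (its ball has moved about 42 mm), the scrap lying in the tray at (677,100), and the scraper in its rest. I'm handing in.

```bash
python3 -c "
from rig import *
print(sign_off())"
```

```text
the job is handed in; nothing more can be done
None
```

I handed the job in at about 17 s of the 64 s allowed: the scrap is in the catch tray, the scraper is back in its rest within about 2 mm, and the toggle is on. The verdict was not returned.

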